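# Fetch the blue bowl from the middle of the stack

## Task

I want to weigh flour in the blue bowl, which is in the middle of the stack. Lift the upper white bowl off and stand it on the free worktop, stand the blue bowl in the middle of the kitchen scale's round platform, then put that white bowl back into the bottom one, so that it sits level and fully home. Leave the bottom bowl where it stands, set the bowls down gently and do not disturb the other things.

Things in the scene. Friction and masses are not known exactly. Their poses are not given: they have to be found in the camera images.
- bowl_bottom: White footed bowl, lowest of three equal ones, loose, about 0.2 kg: 154 mm across the rim, 76 mm high. Origin: centre of the underside, z up. Foot 64 mm across, 18 mm high; above it the 4 mm wall leans outward 35 degrees from vertical, straight from 36 mm outer radius to 77 mm at the rim. The flat inner floor, 74 mm across, 26 mm above the underside, takes the foot of an equal bowl.
- bowl_blue: Blue bowl, of the same shape, size and origin as the bottom bowl. At the start it stands in the bottom one, 26 mm higher. The stacked rims lie 26 mm above one another, so a finger outside the wall can reach about 20 mm down along the wall before it meets the next rim.
- bowl_top: White bowl, of the same shape, size and origin as the bottom bowl; at the start it stands in the blue bowl, 26 mm higher than that.
- scale: Flat white kitchen scale, 170 mm (its x) by 140 mm (its y), 16 mm high without the platform, standing fast. Origin: centre of the underside. Display and keys at its -x edge.
- scale_pan (a point): Centre of the top of the scale's round steel platform, which is 136 mm across and stands 24 mm above the worktop; it does not move under load.
- salt_grinder: Bystander: salt grinder (glass foot, steel head), 54 mm across, 136 mm high. Origin: centre of the underside.
- pepper_grinder: Bystander: pepper grinder (glass foot, steel head), 54 mm across, 136 mm high. Origin: centre of the underside.
- spice_jar: Bystander: spice jar with green lid, 46 mm across, 106 mm high. Origin: centre of the underside.
- egg_timer: Bystander: white wind-up kitchen timer, 66 mm across, 60 mm high. Origin: centre of the underside.
- teaspoon: Bystander: steel teaspoon, 139x30x10 mm, lying along its x. Origin: centre of the underside.

How it is judged (in metres and radians):
On the way:
1. the upper white bowl stands released on the worktop, the blue bowl still in the bottom one (height (world z) of bowl_top below 0.006 m and angle between bowl_top's own z axis and vertical below 0.06 rad and horizontal distance between bowl_top and bowl_bottom above 0.1 m and contact force between the fingers and bowl_top below 0.1 N and horizontal distance between bowl_blue and bowl_bottom below 0.008 m and z of bowl_blue in the frame of bowl_bottom below 0.031 m), for 0.2 s.
At the end, for the whole second after the job is handed in: The former top bowl sits in the bottom one (centres within 8 mm, 26 +-4 mm above it, level to 0.06 rad); the blue bowl stands level on the scale, within 25 mm of the platform's centre; the bottom bowl stands level within 40 mm of its first place; all released and at rest (horizontal distance between bowl_top and bowl_bottom below 0.008 m and z of bowl_top in the frame of bowl_bottom between 0.022 and 0.03 m and angle between each of bowl_top, bowl_blue, bowl_bottom's own z axis and vertical below 0.06 rad and horizontal distance between bowl_blue and scale_pan below 0.025 m and z of bowl_blue in the frame of scale_pan between -0.004 and 0.004 m and height (world z) of bowl_bottom below 0.005 m and distance of bowl_bottom from where it was at the start of the episode below 0.04 m and linear speed of each of bowl_bottom, bowl_blue, bowl_top below 0.02 m/s); the robot touches nothing.
It fails at once if the bottom bowl is moved more than 40 mm (distance of bowl_bottom from where it was at the start of the episode above 0.04 m).
It fails at once if a bowl is tipped over (beyond 0.8 rad) (angle between any of bowl_bottom, bowl_blue, bowl_top's own z axis and vertical above 0.8 rad).
It fails at once if the blue bowl is pressed on the scale, or the upper white one into the bottom one, with over 40 N (contact force between bowl_blue and scale above 40 N or contact force between bowl_top and bowl_bottom above 40 N).
It fails at once if a bowl is let fall (faster than 0.6 m/s with no finger on it) ((linear speed of bowl_bottom above 0.6 m/s and contact force between the fingers and bowl_bottom below 0.1 N) or (linear speed of bowl_blue above 0.6 m/s and contact force between the fingers and bowl_blue below 0.1 N) or (linear speed of bowl_top above 0.6 m/s and contact force between the fingers and bowl_top below 0.1 N)).
It fails at once if one of the other things is moved more than 30 mm (distance of any of salt_grinder, pepper_grinder, spice_jar, egg_timer, teaspoon from where it was at the start of the episode above 0.03 m).
It also fails if it takes over 72 s, if anything falls off the work surface, if the arm or the gripper's body presses on something with over 40 N, if the wrist force passes 120 N, or if a joint passes its speed limit or range.

## Robot

A 6-joint arm with a two-finger parallel gripper is mounted at the origin on a cart in front of the work surface, level with it; the furniture and walls round the work are solid. World frame = base frame: x ahead of the robot, y to its left, z up, the work surface at z = 0. Lengths are in mm, angles in rad, forces in N, time in s.
With the tool pointing down it reaches from about 325 to 750 mm from the base axis. Payload 7.6 kg.
Tool frame: the origin (TCP) lies where the fingers leave the gripper's body, on its centre line; the fingertips stand 73 mm ahead of it and the grasp point (between the pads) lies 54 mm ahead of it; z points along the fingers, y is the line along which they close (so a half turn about z gives the same grasp; the last joint's range is limited). The gripper opens to 85 mm and grips with 20 to 120 N. Pads are 22 mm wide; open, the fingers measure 114 mm over their backs; the gripper's body (76 mm by 85 mm) begins 54 mm behind the grasp point. The pads swing forward as they close: fully open they stand 13 mm farther back than shut.
Start: joints at [1.272, 0.052, 1.401, -0, 1.689, -0.07], TCP at [119.054, 511.336, 303.923] pointing down, gripper open.
Joint ranges: [-2.9, 2.9], [-0.91, 2.17], [0.12, 2.37], [-1.06, 4.2], [0.26, 2.73], [-2.93, 2.93]. Speed limits (rad/s): [2.57, 2.57, 3.01, 3.14, 3.14, 3.14].

## Interface

Orientations are given as a unit quaternion [w, x, y, z].
In Python, from cell import telemetry, imaging, manip gives the robot as it stands.
- The arm moves only by the shell command python3 -m crank 'ROWS' [FORCE]. ROWS is JSON, one flat list of numbers, 7 for each row, row after row: the turn, a rotation vector about the tool's x, y, z in rad, then the shift along the tool's x, y, z in m, then the gripper command: -1 is fully open, 1 is shut, values between are in proportion. A call has 1 to 8 rows; each row shifts and turns the commanded pose from where the row before left it, along the tool's axes as they then stand; what a row does not reach is not made up. A row lasts 1/10 s, in which the tool goes at most 50 mm and 8.59 degrees, less where a joint would pass 70% of its speed; a pose out of reach is approached as far as the arm can. A call with a gripper value outside its range is refused whole. The fingers move at their own pace and stop on an object; FORCE is the grip in N (left out, the last holds). Time passes only in rows, so rows that do not move let the fingers close. It gives the time, the measured TCP pose, the force, the opening and the grip force at its end, in the units of the state.
- telemetry.observe(): the state, without advancing time (a new reading comes with each control period).
- imaging.snapshot(name): name is "scene" or "side" or "wrist"; returns the picture (480x640x3 uint8, blue, green, red); there is no depth.
- imaging.camera_model(name): a dict with "K" (3x3 intrinsics, pixels), "eye" and "attitude" of the camera in the world. Camera axes: x right, y down, z forward; pixel columns grow to the right and rows downward; lengths in mm; the calibration is good to about 2 mm. The wrist camera is an equidistant fisheye: a pixel r from the principal point sees the ray r / f radians off the axis. A picture is of the moment at which its call begins: read the wrist's pose just before it. camera_model takes no time and is no camera call; for the wrist camera it gives the pose at the moment of the call.
- manip.job_done(): hands the job in; it is judged then, once.
Trained networks look in the newest picture that a camera, given by its name, has taken for a name from the list of things; names that differ only in an ending like _2 or _b are one class to them, and where a whole thing is asked for, a point or a joint stands for the part that bears it (a point fixed in the world has none). Each returns a list of dicts, best first, with "conf" (0 to 1); they miss things now and then, are a little off and sometimes report something else, mostly with a low value. They report only what shows in the picture. A call takes as long as a camera call.
- imaging.boxes_of(camera, label): "bbox" ([left, top, width, height] in pixels, round what is visible of it).
The state is a dict: "time_s": time; "joint_pos": joint angles; "dq": joint speeds; "tau": joint torques, N m; "tool_pos": TCP position; "orientation": TCP orientation; "ft_force": force on the tool from outside, world axes, zero at the start; "torque": the same for the moment, N m; "grip_width": finger opening in mm; "gripper_force": force on a finger pad.
Only numpy, scipy, OpenCV 4.12 (cv2) and the standard library are available. Lean on these libraries where they do the work, as an engineer would, in place of code of your own. Each camera call takes 0.05 s, during which the arm holds its last target. There are 200 camera calls.

## Working session

There is one attempt and no reset: what is moved stays moved. The work goes in short steps, Python scripts to look and compute and a shell command to move; the robot and the scene stay as the last step left them, time stands still between calls to the robot, and variables do not carry over. Pictures are saved under pics/ and viewed, at most 10 in all, crops included, and the job is handed in when it is done.

```bash
mkdir -p pics; ls
python3 - <<'E'
from cell import telemetry, imaging
import cv2,numpy as np
s=telemetry.observe();print(s)
ims=[]
for c in("scene","side"):
    im=imaging.snapshot(c);cv2.imwrite(f"pics/{c}0.png",im)
    print(c,imaging.camera_model(c))
    for l in("bowl_bottom","bowl_blue","scale","scale_pan","salt_grinder","pepper_grinder","spice_jar","egg_timer","teaspoon"):
        print(l,[(np.round(b["bbox"]).tolist(),round(b["conf"],2)) for b in imaging.boxes_of(c,l)[:3]])
E
```

```text
pics
{'time_s': 0.0, 'joint_pos': array([ 1.27169861e+00,  5.28529338e-02,  1.40173092e+00, -1.68498356e-05,
        1.68856667e+00, -7.03079099e-02]), 'dq': array([-0.00175402, -0.00177323,  0.0019091 , -0.00096887,  0.00185769,
        0.00114429]), 'tau': array([-2.12771597e-04, -3.81667399e+01, -3.60188806e+01, -1.43045568e-04,
        6.14383331e-03,  9.29469792e-06]), 'tool_pos': array([119.00141136, 511.1503753 , 303.06073355]), 'orientation': array([-1.34830156e-04,  1.14146510e-01,  9.93463622e-01, -7.67224378e-04]), 'ft_force': array([-0.00327964, -0.65387565, -0.64253912]), 'torque': array([0.03366851, 0.04571973, 0.02786052]), 'gripper_force': 0.0, 'grip_width': 85.28061139424737}
scene {'K': array([[455.34511883,   0.        , 316.90260269],
       [  0.        , 455.34511883, 240.90116249],
       [  0.        ,   0.        ,   1.        ]]), 'eye': array([  37.44730397, -639.84288515,  470.01196273]), 'attitude': array([-0.5084716 ,  0.79760665, -0.28003187,  0.16389757])}
bowl_bottom [([323.0, 309.0, 100.0, 53.0], 0.56)]
bowl_blue [([318.0, 289.0, 104.0, 55.0], 0.61)]
[... 430 characters left out ...]
       [  0.        , 581.96983943, 245.34485079],
       [  0.        ,   0.        ,   1.        ]]), 'eye': array([ 124.23325479, -998.12204015,  644.77996077]), 'attitude': array([-0.50199229,  0.84221317, -0.16881789,  0.10090209])}
bowl_bottom [([286.0, 302.0, 87.0, 51.0], 0.93)]
bowl_blue [([282.0, 290.0, 87.0, 38.0], 0.69)]
scale [([241.0, 216.0, 85.0, 41.0], 0.6), ([382.0, 233.0, 24.0, 55.0], 0.18)]
scale_pan [([238.0, 217.0, 88.0, 39.0], 0.71)]
salt_grinder [([362.0, 189.0, 26.0, 65.0], 0.83)]
pepper_grinder [([341.0, 174.0, 27.0, 62.0], 0.68)]
spice_jar [([378.0, 233.0, 29.0, 56.0], 0.96)]
egg_timer [([324.0, 192.0, 22.0, 27.0], 0.94)]
teaspoon [([252.0, 265.0, 14.0, 41.0], 0.75)]
```

View pics/scene0.png

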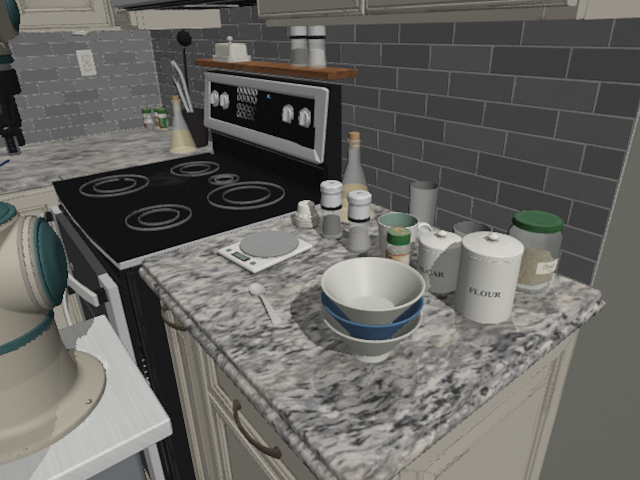

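View pics/side0.png

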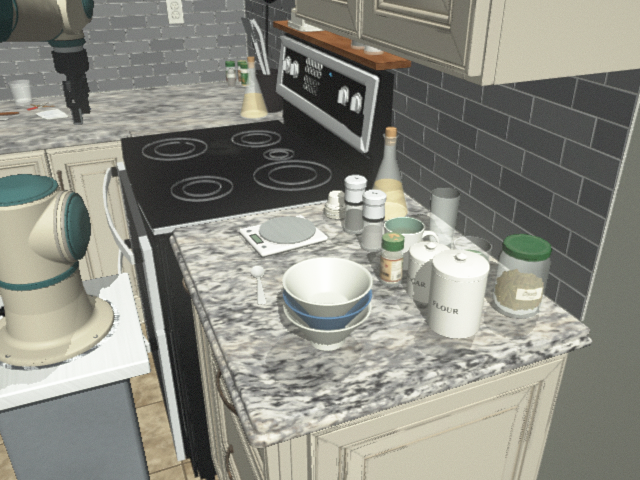

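The bowl stack stands at scene (372,300) / side (328,305). The scale's steel pan is at scene (269,245) / side (287,230). The teaspoon lies to the left, and the canisters and jar are to the right of and behind the stack.

```bash
cat > h.py <<'E'
import numpy as np
from scipy.spatial.transform import Rotation as R
from scipy.optimize import least_squares
from cell import telemetry, imaging
def rot(q): return R.from_quat([q[1],q[2],q[3],q[0]]).as_matrix()
def proj(m,P):
    c=(np.atleast_2d(P)-m["eye"])@rot(m["attitude"]); p=c@np.array(m["K"]).T
    return p[:,:2]/p[:,2:]
def ray(m,u,v,z):
    d=rot(m["attitude"])@np.linalg.solve(m["K"],[u,v,1]); return (m["eye"]+d*(z-m["eye"][2])/d[2])
t=np.linspace(0,2*np.pi,181)
def circ(x,y,z,r): return np.c_[x+r*np.cos(t),y+r*np.sin(t),z+0*t]
def fitc(obs,r,x0,z):
    """obs: list of (model,left,right,top,bottom or None)"""
    def f(p):
        e=[]
        for m,*o in obs:
            q=proj(m,circ(p[0],p[1],z,r)); b=[q[:,0].min(),q[:,0].max(),q[:,1].min(),q[:,1].max()]
            e+=[bb-oo for bb,oo in zip(b,o) if oo is not None]
        return e
    s=least_squares(f,x0); return s.x,np.round(s.fun,1)
E
python3 - <<'E'
from h import *
A=imaging.camera_model("scene");B=imaging.camera_model("side")
x0=ray(A,372,290,128)[:2];print(x0,ray(B,328,287,128))
print("stack",fitc([(A,320.5,424.5,258,None),(B,282,373,259,None)],77,x0,128))
print("pan",fitc([(A,239,299.5,231,258.5),(B,257.5,317,217,244)],68,ray(A,269,245,24)[:2],24))
for n,a,b,z in [("salt",(359.5,249),(375,252),0),("pepper",(331.5,236),(354.5,233),0),("jar",(398.5,262),(392.5,285),0),("timer",(306,226),(334,218),0),("spoonhead",(256,288),(257,270),5),("spoontail",(277,322),(262,303),5),("flour",(484,316),(457,330),0),("flourtop",(493,240),(460,256),125),("sugar",(440,290),(430,305),0),("edgeL",(147,264),(173,237),0),("edgeF",(335,465),(258,440),0),("edgeR",(600,305),(588,345),0),("mug",(398,215),(404,220),80),("bigjar",(530,290),(517,313),0),("back",(370,205),(440,205),0)]:
    print(n,np.round(ray(A,*a,z)[:2]),np.round(ray(B,*b,z)[:2]))
E
```

```text
[ 432.55732549 -245.77226625] [ 443.86817709 -252.37035528  128.        ]
stack (array([ 450.26998241, -229.54337902]), array([-0. ,  2.4, -0.8, -1.6, -1. , -2.1]))
pan (array([515.57695715, 165.07863332]), array([ 0.9,  0.7,  0.4, -0.9, -0. , -1.7,  0.5, -0.4]))
salt [684.  49.] [680.  27.]
pepper [680. 147.] [678. 131.]
jar [705. -52.] [ 649. -112.]
timer [669. 237.] [665. 227.]
spoonhead [406.  47.] [406.  46.]
spoontail [375. -74.] [378. -79.]
flour [ 670. -287.] [ 684. -294.]
flourtop [ 711. -258.] [ 708. -244.]
sugar [ 681. -183.] [ 682. -205.]
edgeL [277. 299.] [268. 279.]
edgeF [ 274. -353.] [ 270. -405.]
edgeR [ 859. -399.] [ 873. -420.]
mug [755.   2.] [737.   6.]
bigjar [ 812. -293.] [ 821. -292.]
back [898. 238.] [959. 191.]
```

```bash
python3 -m crank '[0,0,0.095,-0.05,0,0,-1, 0,0,0.095,-0.05,0,0,-1, 0,0,0.095,-0.05,0,0,-1, 0,0,0.095,-0.05,0,0,-1, 0,0,0.095,-0.05,0,0,-1, 0,0,0.095,-0.05,0,0,-1, 0,0,0.095,-0.05,0,0,-1, 0,0,0.095,-0.05,0,0,-1]'
```

```text
time_s: 1.8
tool_pos: [451.1, 301.8, 303.8]
orientation: [-0.0, 0.476, 0.879, 0.0]
ft_force: [0.4, 0.5, 0.7]
grip_width: 85.3
gripper_force: 0.0
```

```bash
python3 -m crank '[0,0,0.095,-0.05,-0.006,0,-1, 0,0,0.095,-0.05,-0.006,0,-1, 0,0,0.095,-0.05,-0.006,0,-1, 0,0,0.095,-0.05,-0.006,0,-1, 0,0,0.095,-0.05,-0.006,0,-1, 0,0,0.095,-0.05,-0.006,0,-1, 0,0,0.095,-0.05,-0.006,0,-1, 0,0,0.095,-0.05,-0.006,0,-1]'; python3 -m crank '[0,0,0.095,-0.048,-0.02,0,-1, 0,0,0.095,-0.048,-0.02,0,-1, 0,0,0.095,-0.048,-0.02,0,-1]'
```

```text
time_s: 2.6
tool_pos: [500.0, -85.9, 303.8]
orientation: [0.0, 0.768, 0.64, 0.0]
ft_force: [0.1, -0.3, -0.3]
grip_width: 85.3
gripper_force: 0.0
time_s: 2.9
tool_pos: [406.4, -202.8, 303.8]
orientation: [0.0, 0.852, 0.524, 0.0]
ft_force: [0.1, -0.5, -0.1]
grip_width: 85.5
gripper_force: 0.0
```

Run:
```python
from h import *
import cv2
s=telemetry.observe();print(s["tool_pos"],s["orientation"],s["joint_pos"])
m=imaging.camera_model("wrist");im=imaging.snapshot("wrist");cv2.imwrite("pics/w1.png",im);print(m)
print([(b["bbox"],b["conf"]) for b in imaging.boxes_of("wrist","bowl_top")])
```

```text
[ 406.44788878 -202.81332125  303.79043567] [7.70898657e-05 8.51549446e-01 5.24274294e-01 4.75281686e-06] [-5.44134976e-01 -1.50404203e-01  1.59663583e+00 -6.25138166e-05
  1.69521956e+00 -7.70717581e-02]
{'K': array([[371.64829954,   0.        , 320.51828586],
       [  0.        , 371.64829954, 235.86389712],
       [  0.        ,   0.        ,   1.        ]]), 'eye': array([ 440.35654149, -133.84041187,  375.07096332]), 'attitude': array([ 0.14778667,  0.9614979 , -0.2290216 , -0.03507118])}
[([288.9, 128.3, 206.2, 197.1], 0.57)]
```

View pics/w1.png

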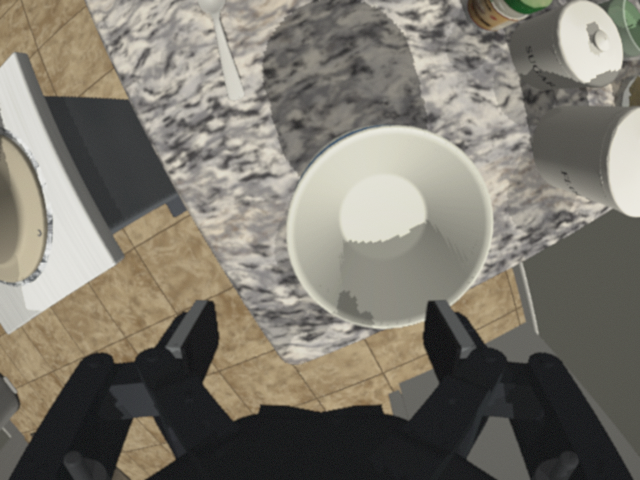

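The wrist view shows the top bowl's rim as an ellipse: left 288, right 493, top 126, bottom 328.

```bash
cat >> h.py <<'E'
def fish(m,P):
    c=(np.atleast_2d(P)-m["eye"])@rot(m["attitude"]); K=m["K"]
    th=np.arctan2(np.hypot(c[:,0],c[:,1]),c[:,2]); ph=np.arctan2(c[:,1],c[:,0])
    return np.c_[K[0,2]+K[0,0]*th*np.cos(ph),K[1,2]+K[1,1]*th*np.sin(ph)]
def fitw(m,o,r,x0,z):
    def f(p):
        q=fish(m,circ(p[0],p[1],z,r)); return [b-a for b,a in zip([q[:,0].min(),q[:,0].max(),q[:,1].min(),q[:,1].max()],o) if a is not None]
    s=least_squares(f,x0); return s.x,np.round(s.fun,1)
def pose(px,z,az,d=57,r=77,tilt=np.deg2rad(35)):
    "TCP for rim grasp on the side facing -az direction; rim height z, d behind the rim along tool z"
    u=np.array([np.cos(az),np.sin(az),0]);tz=u*np.sin(tilt)-np.array([0,0,np.cos(tilt)])
    # centre of the 4 mm wall lies at the rim, 2 mm (perp) inward
    rim=np.array([px[0],px[1],z])-u*(r-2); return rim-tz*d
def togo(target):
    s=telemetry.observe(); Rm=rot(s["orientation"]); d=Rm.T@(target-s["tool_pos"])
    ty=Rm[:,1]; tz=Rm[:,2]
    print("pos",np.round(s["tool_pos"],1),"tool-shift mm",np.round(d,1),"dist",round(np.linalg.norm(d)),"az y",round(float(np.arctan2(ty[1],ty[0])),3),"tilt",round(float(np.arctan2(np.hypot(tz[0],tz[1]),-tz[2])),3),"t",s["time_s"],"q",np.round(s["joint_pos"],2),"F",np.round(s["ft_force"],1))
E
python3 - <<'E'
from h import *
m=imaging.camera_model("wrist")
p,e=fitw(m,[288,493,126,328],77,[450,-230],128);print(p,e,np.hypot(*p),np.arctan2(p[1],p[0]))
az=np.arctan2(p[1],p[0])
for d in (57,130):print(pose(p,128,az,d))
togo(pose(p,128,az,130))
E
```

```text
[ 451.23449246 -229.86559368] [-1.2  1.5 -0.6  1.2] 506.4096744149162 -0.47115116458305983
[ 355.27427427 -180.98202452  174.69166652]
[ 317.96520136 -161.97622523  234.48976576]
pos [ 404.8 -204.8  304.2] tool-shift mm [ -1.3 -96.9  69.6] dist 119 az y -0.472 tilt 0.001 t 3.0 q [-0.55 -0.15  1.6  -0.    1.7  -0.08] F [1.3 0.1 0.7]
```

```bash
python3 -m crank '[0,0,0,0,-0.04,0.03,-1, 0,0,0,0,-0.038,0.03,-1, -0.122,0,0,0,0,0,-1, -0.122,0,0,0,0,0,-1, -0.122,0,0,0,0,0,-1, -0.122,0,0,0,0,0,-1, -0.123,0,0,0,0,0,-1, 0,0,0,0,0,0,-0.2]'
python3 - <<'E'
from h import *
togo(pose([451.2,-229.9],128,-.471,97))
E
```

```text
time_s: 3.8
tool_pos: [337.3, -165.6, 243.0]
orientation: [0.256, 0.811, 0.502, 0.159]
ft_force: [-0.3, 0.7, 0.2]
grip_width: 73.1
gripper_force: 0.0
pos [ 337.3 -165.6  243. ] tool-shift mm [ -5.6 -20.5  29.1] dist 36 az y -0.462 tilt 0.612 t 3.8 q [-0.6  -0.8   2.24  0.09  1.1  -0.15] F [-0.3  0.7  0.2]
```

```bash
python3 -m crank '[0,0,0,-0.006,-0.01,0.015,-0.2, 0,0,0,0,-0.01,0.015,-0.2, 0,0,0,0,0,0.01,-0.2,0,0,0,0,0,0,-0.2]'
python3 - <<'E'
from h import *
togo(pose([451.2,-229.9],128,-.471,57))
E
```

```text
time_s: 4.2
tool_pos: [341.3, -174.5, 198.6]
orientation: [0.253, 0.812, 0.502, 0.157]
ft_force: [0.0, -0.4, 0.1]
grip_width: 51.6
gripper_force: 0.0
pos [ 341.3 -174.5  198.6] tool-shift mm [ 0.3 -0.9 28.4] dist 28 az y -0.463 tilt 0.606 t 4.2 q [-0.62 -0.73  2.29  0.11  0.99 -0.19] F [ 0.  -0.4  0.1]
```

```bash
python3 -m crank '[0,0,0,0,0,0.012,-0.2, 0,0,0,0,0,0.01,-0.2, 0,0,0,0,0,0.005,-0.2, 0,0,0,0,0,0,-0.2]'
python3 - <<'E'
from h import *
togo(pose([451.2,-229.9],128,-.471,57))
import cv2
a=imaging.snapshot("scene")[230:390,250:450];b=imaging.snapshot("wrist")
cv2.imwrite("pics/g1.png",np.hstack([cv2.resize(a,(400,320)),cv2.resize(b,(400,320))]))
E
```

```text
time_s: 4.6
tool_pos: [355.3, -181.6, 177.5]
orientation: [0.255, 0.811, 0.502, 0.158]
ft_force: [-0.5, -0.5, 0.6]
grip_width: 51.3
gripper_force: 0.0
pos [ 355.3 -181.6  177.5] tool-shift mm [ 0.5 -1.8  2.2] dist 3 az y -0.463 tilt 0.609 t 4.6 q [-0.61 -0.63  2.28  0.11  0.9  -0.19] F [-0.5 -0.5  0.6]
```

View pics/g1.png

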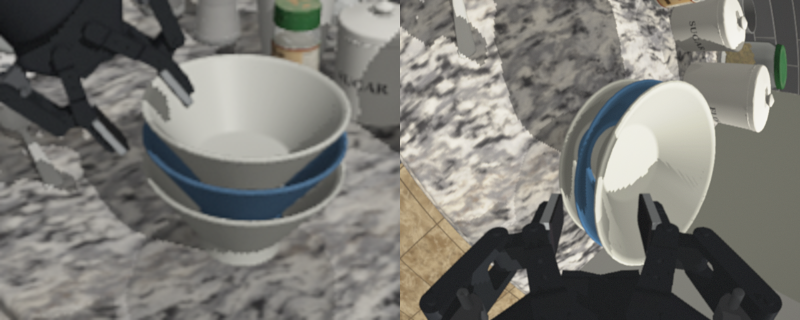

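The fingers straddle the near rim, and in the wrist view the wall lies midway between them. I'll close now.

```bash
python3 -m crank '[0,0,0,0,0,0,0.3, 0,0,0,0,0,0,0.6, 0,0,0,0,0,0,0.8, 0,0,0,0,0,0,1, 0,0,0,0,0,0,1, 0,0,0,0,0,0,1]' 50
python3 - <<'E'
from h import *
togo(pose([451.2,-229.9],128,-.471,57))
E
```

```text
time_s: 5.3
tool_pos: [355.0, -181.6, 177.6]
orientation: [0.256, 0.811, 0.502, 0.158]
ft_force: [-1.1, 1.2, 1.6]
grip_width: 1.2
gripper_force: 49.5
pos [ 355.  -181.6  177.6] tool-shift mm [ 0.6 -1.7  2.3] dist 3 az y -0.463 tilt 0.611 t 5.3 q [-0.61 -0.64  2.28  0.11  0.89 -0.19] F [-1.1  1.2  1.6]
```

```bash
python3 -m crank '[0,0,0,0,0.0029,-0.0041,1, 0,0,0,0,0.0029,-0.0041,1, 0,0,0,0,0.0057,-0.0082,1, 0,0,0,0,0.0057,-0.0082,1,0,0,0,0,0,0,1]'
python3 - <<'E'
from h import *
togo(pose([451.2,-229.9],128,-.471,57))
import cv2
a=imaging.snapshot("scene")[210:390,240:440];b=imaging.snapshot("side")[220:360,250:410]
cv2.imwrite("pics/g2.png",np.hstack([cv2.resize(a,(400,360)),cv2.resize(b,(400,360))]))
E
```

```text
time_s: 5.8
tool_pos: [355.6, -182.0, 209.9]
orientation: [0.257, 0.811, 0.501, 0.159]
ft_force: [-0.4, 0.3, -2.4]
grip_width: 1.6
gripper_force: 49.0
pos [ 355.6 -182.   209.9] tool-shift mm [  0.8 -20.9  28.4] dist 35 az y -0.463 tilt 0.615 t 5.8 q [-0.61 -0.67  2.24  0.1   0.97 -0.18] F [-0.4  0.3 -2.4]
```

View pics/g2.png

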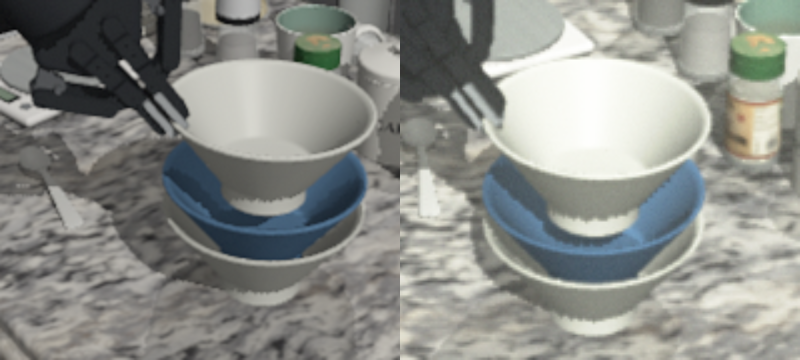

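```bash
python3 -m crank '[0,0,0,0,0.0143,-0.0205,1, 0,0,0,0,0.0143,-0.0205,1, 0,0.0565,-0.0807,0.039,0,0,1, 0,0.0565,-0.0807,0.039,0,0,1, 0,0.0565,-0.0807,0.039,0,0,1, 0,0.0565,-0.0807,0.039,0,0,1, 0,0,0,0,0.0123,0.0086,1, 0,0,0,0,0,0,1]'
python3 - <<'E'
from h import *
togo(pose([520,-40],76,-.069,57))
s=telemetry.observe();print(np.hypot(*s["tool_pos"][:2]),np.arctan2(s["tool_pos"][1],s["tool_pos"][0]))
E
```

```text
time_s: 6.7
tool_pos: [418.5, -34.3, 256.9]
orientation: [0.219, 0.697, 0.652, 0.205]
ft_force: [0.3, -0.3, -3.1]
grip_width: 1.5
gripper_force: 49.3
pos [418.5 -34.3 256.9] tool-shift mm [  1.4 -81.8 106.6] dist 134 az y -0.067 tilt 0.61 t 6.7 q [-0.21 -0.62  2.11  0.1   1.05 -0.17] F [ 0.3 -0.3 -3.1]
419.8631109028422 -0.08189327314326211
```

```bash
python3 -m crank '[0,0,0,0,-0.0218,0.0311,1, 0,0,0,0,-0.0218,0.0311,1, 0,0,0,0,-0.0218,0.0311,1, 0,0,0,0,-0.0046,0.0066,1,0,0,0,0,0,0,1, 0,0,0,0,0,0,1]'
python3 - <<'E'
from h import *
togo(pose([520,-40],76,-.069,57))
E
```

```text
time_s: 7.3
tool_pos: [418.9, -35.7, 137.8]
orientation: [0.221, 0.697, 0.65, 0.206]
ft_force: [0.5, -1.0, -1.7]
grip_width: 1.0
gripper_force: 49.4
pos [418.9 -35.7 137.8] tool-shift mm [  2.7 -14.    8.6] dist 17 az y -0.069 tilt 0.614 t 7.3 q [-0.21 -0.48  2.27  0.12  0.75 -0.21] F [ 0.5 -1.  -1.7]
```

```bash
python3 -m crank '[0,0,0,0,-0.0023,0.0033,1, 0,0,0,0,-0.0023,0.0033,1, 0,0,0,0,0,0,1]'; python3 -m crank '[0,0,0,0,-0.0011,0.0016,1, 0,0,0,0,0,0,1]';python3 -m crank '[0,0,0,0,-0.0011,0.0016,1, 0,0,0,0,0,0,1]'
```

```text
time_s: 7.6
tool_pos: [418.0, -35.3, 127.6]
orientation: [0.22, 0.697, 0.651, 0.205]
ft_force: [1.1, 0.7, -1.4]
grip_width: 1.5
gripper_force: 49.6
time_s: 7.8
tool_pos: [418.3, -35.3, 126.0]
orientation: [0.22, 0.697, 0.651, 0.206]
ft_force: [-0.1, -0.2, -1.5]
grip_width: 0.9
gripper_force: 50.2
time_s: 8.0
tool_pos: [418.6, -35.3, 124.6]
orientation: [0.221, 0.697, 0.65, 0.206]
ft_force: [-1.5, -0.4, 0.8]
grip_width: 1.2
gripper_force: 51.3
```

```bash
python3 -m crank '[0,0,0,0,0,0,0.9, 0,0,0,0,0,0,0.5, 0,0,0,0,0,0,-0.2, 0,0,0,0,0,0,-0.2, 0,0,0,0,0,0,-0.2, 0,0,0,0,0,0,-0.2]'
python3 - <<'E'
from h import *
togo(pose([520,-40],76,-.069,57))
import cv2
cv2.imwrite("pics/g3.png",imaging.snapshot("scene"))
E
```

```text
time_s: 8.6
tool_pos: [418.0, -35.2, 123.6]
orientation: [0.22, 0.697, 0.651, 0.205]
ft_force: [0.2, 0.2, 0.1]
grip_width: 50.8
gripper_force: 0.0
pos [418.  -35.2 123.6] tool-shift mm [ 2.3 -5.1 -2.5] dist 6 az y -0.069 tilt 0.611 t 8.6 q [-0.21 -0.45  2.28  0.13  0.71 -0.22] F [0.2 0.2 0.1]
```

View pics/g3.png

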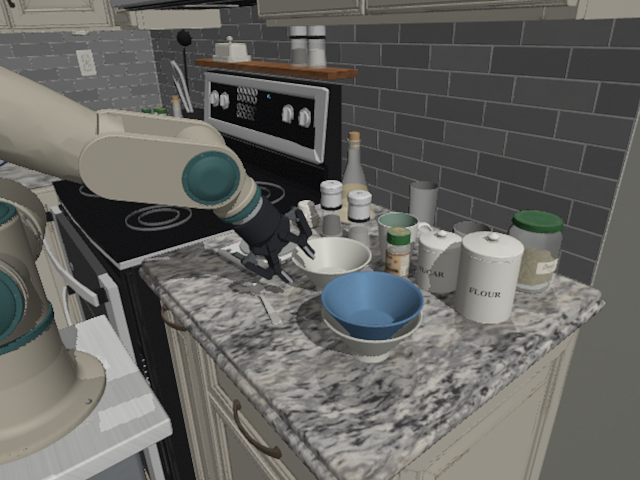

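```bash
python3 -m crank '[0,0,0,0,0,-0.022,-0.2, 0,0,0,0,0,-0.023,-0.2, 0,0,0,0,0.0172,-0.0246,-0.2, 0,-0.0565,0.0807,-0.0385,0,0,-0.2, 0,-0.0565,0.0807,-0.0385,0,0,-0.2, 0,-0.0565,0.0807,-0.0385,0,0,-0.2, 0,-0.0565,0.0807,-0.0385,0,0,-0.2, 0,0,0,0,0,0,-0.2]'
python3 - <<'E'
from h import *
togo(np.array([355.2,-181.6,151.5]))
E
```

```text
time_s: 9.45
tool_pos: [358.2, -185.6, 190.6]
orientation: [0.257, 0.813, 0.499, 0.157]
ft_force: [-0.5, 0.6, 0.7]
grip_width: 51.0
gripper_force: 0.0
pos [ 358.2 -185.6  190.6] tool-shift mm [  2.2 -26.1  29.5] dist 39 az y -0.469 tilt 0.611 t 9.45 q [-0.61 -0.63  2.25  0.1   0.92 -0.18] F [-0.5  0.6  0.7]
```

```bash
python3 -m crank '[0,0.003,-0.004,0.002,-0.013,0,-0.2, 0,0,0,0,-0.013,0,-0.2, 0,0,0,0,0,0.012,-0.2, 0,0,0,0,0,0.010,-0.2, 0,0,0,0,0,0,-0.2]'
python3 - <<'E'
from h import *
togo(np.array([355.2,-181.6,151.5]))
E
```

```text
time_s: 9.95
tool_pos: [352.4, -176.5, 156.4]
orientation: [0.254, 0.81, 0.504, 0.159]
ft_force: [-1.6, 0.9, -0.4]
grip_width: 51.2
gripper_force: 0.0
pos [ 352.4 -176.5  156.4] tool-shift mm [-3.3  1.1  6.7] dist 8 az y -0.457 tilt 0.609 t 9.95 q [-0.6  -0.63  2.32  0.11  0.85 -0.19] F [-1.6  0.9 -0.4]
```

```bash
python3 -m crank '[0,-0.003,0.004,-0.003,0.001,0.004,-0.2, 0,0,0,0,0,0.0025,-0.2, 0,0,0,0,0,0,0.5, 0,0,0,0,0,0,0.8, 0,0,0,0,0,0,1, 0,0,0,0,0,0,1, 0,0,0,0,0,0,1]' 50
python3 - <<'E'
from h import *
togo(np.array([355.2,-181.6,151.5]))
E
python3 -m crank '[0,0,0,0,0.0029,-0.0041,1, 0,0,0,0,0.0057,-0.0082,1, 0,0,0,0,0.0086,-0.0123,1, 0,0,0,0,0,0,1]'
python3 - <<'E'
from h import *
togo(np.array([355.2,-181.6,151.5]))
import cv2
a=imaging.snapshot("scene")[210:390,240:440];b=imaging.snapshot("side")[220:360,250:410]
cv2.imwrite("pics/g4.png",np.hstack([cv2.resize(a,(400,360)),cv2.resize(b,(400,360))]))
E
```

```text
time_s: 10.65
tool_pos: [355.2, -182.2, 153.2]
orientation: [0.256, 0.811, 0.502, 0.158]
ft_force: [-2.6, -0.8, 2.4]
grip_width: 1.0
gripper_force: 49.5
pos [ 355.2 -182.2  153.2] tool-shift mm [ 0.5 -1.2  1.2] dist 2 az y -0.463 tilt 0.612 t 10.65 q [-0.61 -0.6   2.31  0.11  0.83 -0.2 ] F [-2.6 -0.8  2.4]
time_s: 11.05
tool_pos: [355.8, -182.3, 185.4]
orientation: [0.257, 0.811, 0.501, 0.159]
ft_force: [-0.7, 0.2, -2.6]
grip_width: 1.6
gripper_force: 49.0
pos [ 355.8 -182.3  185.4] tool-shift mm [  0.4 -20.3  27.2] dist 34 az y -0.463 tilt 0.615 t 11.05 q [-0.61 -0.64  2.27  0.11  0.91 -0.19] F [-0.7  0.2 -2.6]
```

View pics/g4.png

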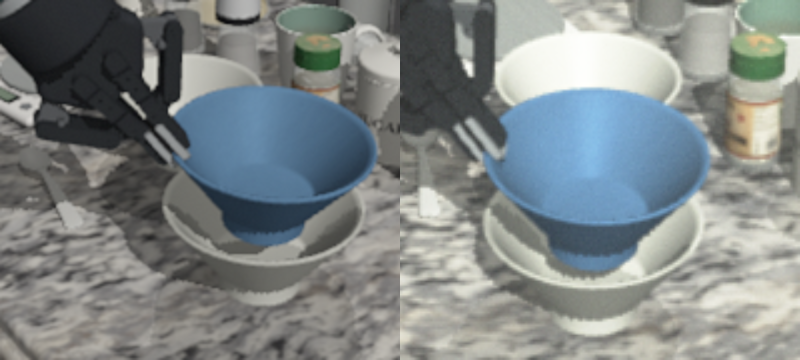

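```bash
python3 -m crank '[0,0,0,0,0.0201,-0.0287,1, 0,0,0,0,0.0201,-0.0287,1, 0,0,0,0,0,0,1]'; python3 -m crank '[0,0.064,-0.0914,0.0445,0,0,1, 0,0.064,-0.0914,0.0445,0,0,1, 0,0.064,-0.0914,0.0445,0,0,1, 0,0.064,-0.0914,0.0445,0,0,1, 0,0.064,-0.0914,0.0445,0,0,1, 0,0.064,-0.0914,0.0445,0,0,1, 0,0.064,-0.0914,0.0445,0,0,1, 0,0,0,0,0.01,0.007,1]'
python3 - <<'E'
from h import *
s=telemetry.observe()
# bowl centre in tool-az frame from the stack grasp
c=np.array([451.2,-229.9])-[355.2,-182.0]; a=.463
loc=np.array([[np.cos(a),-np.sin(a)],[np.sin(a),np.cos(a)]])@c; print(loc)
ty=rot(s["orientation"])[:,1]; b=np.arctan2(ty[1],ty[0]); Rb=np.array([[np.cos(b),-np.sin(b)],[np.sin(b),np.cos(b)]])
print("bowl now",s["tool_pos"][:2]+Rb@loc)
t=np.array([515.6,165.1])-Rb@loc; togo(np.array([*t,127+24+8]))
print("horizontal to go, world/radial-tangential",t-s["tool_pos"][:2],Rb.T@(t-s["tool_pos"][:2]))
E
```

```text
time_s: 11.45
tool_pos: [356.2, -182.6, 257.9]
orientation: [0.259, 0.81, 0.501, 0.16]
ft_force: [0.0, 0.0, -2.1]
grip_width: 0.9
gripper_force: 49.3
time_s: 12.25
tool_pos: [403.9, 126.8, 251.2]
orientation: [0.174, 0.556, 0.775, 0.244]
ft_force: [1.1, 0.5, -1.8]
grip_width: 1.4
gripper_force: 49.3
[1.07286577e+02 1.99629752e-02]
bowl now [505.49442242 161.12404741]
pos [403.9 126.8 251.2] tool-shift mm [  0.4 -43.8  81.8] dist 93 az y 0.326 tilt 0.609 t 12.25 q [ 0.17 -0.6   2.11  0.1   1.03 -0.18] F [ 1.1  0.5 -1.8]
horizontal to go, world/radial-tangential [10.10557758  3.97595259] [10.84654497  0.53231501]
```

Only about 93 mm remain to the pan. I'll descend to just above it, then lower in small steps.

```bash
python3 -m crank '[0,0,0,0,-0.0146,0.0273,1, 0,0,0,0,-0.0146,0.0273,1, 0,0,0,0,-0.0146,0.0272,1, 0,0,0,0,0,0,1, 0,0,0,0,0,0,1]'; python3 -m crank '[0,0,0,0,-0.0017,0.0025,1, 0,0,0,0,0,0,1]';python3 -m crank '[0,0,0,0,-0.0011,0.0016,1, 0,0,0,0,0,0,1]'; python3 -m crank '[0,0,0,0,-0.0006,0.0008,1, 0,0,0,0,0,0,1]'
```

```text
time_s: 12.75
tool_pos: [415.7, 126.6, 160.3]
orientation: [0.176, 0.559, 0.773, 0.243]
ft_force: [0.1, -0.7, -1.9]
grip_width: 1.4
gripper_force: 49.4
time_s: 12.95
tool_pos: [416.5, 126.6, 158.9]
orientation: [0.177, 0.559, 0.772, 0.244]
ft_force: [0.0, -0.1, -2.1]
grip_width: 0.7
gripper_force: 49.4
time_s: 13.15
tool_pos: [416.2, 126.6, 156.2]
orientation: [0.177, 0.559, 0.773, 0.244]
ft_force: [-0.4, 0.4, -2.0]
grip_width: 1.3
gripper_force: 49.4
time_s: 13.35
tool_pos: [416.1, 126.6, 154.8]
orientation: [0.176, 0.559, 0.773, 0.244]
ft_force: [-0.0, 0.2, -2.2]
grip_width: 1.0
gripper_force: 49.4
```

```bash
python3 -m crank '[0,0,0,0,-0.0011,0.0016,1, 0,0,0,0,0,0,1]'; python3 -m crank '[0,0,0,0,-0.0006,0.0008,1, 0,0,0,0,0,0,1]';python3 -m crank '[0,0,0,0,-0.0006,0.0008,1, 0,0,0,0,0,0,1]'
```

```text
time_s: 13.55
tool_pos: [416.2, 126.7, 153.0]
orientation: [0.176, 0.559, 0.773, 0.244]
ft_force: [0.2, -0.1, -0.4]
grip_width: 1.0
gripper_force: 49.7
time_s: 13.75
tool_pos: [416.4, 126.7, 152.3]
orientation: [0.177, 0.559, 0.773, 0.244]
ft_force: [-1.2, 0.2, 1.5]
grip_width: 1.3
gripper_force: 50.3
time_s: 13.95
tool_pos: [416.4, 126.7, 151.5]
orientation: [0.177, 0.559, 0.772, 0.244]
ft_force: [-3.4, -0.3, 3.3]
grip_width: 1.1
gripper_force: 51.1
```

```bash
python3 -m crank '[0,0,0,0,0,0,0.9, 0,0,0,0,0,0,0.5, 0,0,0,0,0,0,-0.2, 0,0,0,0,0,0,-0.2, 0,0,0,0,0,0,-0.2, 0,0,0,0,0,-0.022,-0.2, 0,0,0,0,0,-0.023,-0.2]'; python3 -m crank '[0,-0.0565,0.0807,-0.04,0,0,-0.2, 0,-0.0565,0.0807,-0.04,0,0,-0.2, 0,-0.0565,0.0807,-0.04,0,0,-0.2, 0,-0.0565,0.0807,-0.04,0,0,-0.2, 0,0,0,0,0,0,-0.2]'
python3 - <<'E'
from h import *
togo(np.array([418.3,-35.3,124.6]))
import cv2
cv2.imwrite("pics/g5.png",imaging.snapshot("scene"))
E
```

```text
time_s: 14.65
tool_pos: [390.9, 118.4, 187.3]
orientation: [0.175, 0.559, 0.773, 0.243]
ft_force: [-0.1, 0.3, 1.0]
grip_width: 51.2
gripper_force: 0.0
time_s: 15.15
tool_pos: [418.5, -41.2, 187.9]
orientation: [0.222, 0.702, 0.646, 0.204]
ft_force: [0.5, 0.5, -1.0]
grip_width: 50.9
gripper_force: 0.0
pos [418.5 -41.2 187.9] tool-shift mm [  5.9 -36.9  51.4] dist 64 az y -0.082 tilt 0.611 t 15.15 q [-0.23 -0.56  2.21  0.11  0.88 -0.19] F [ 0.5  0.5 -1. ]
```

View pics/g5.png

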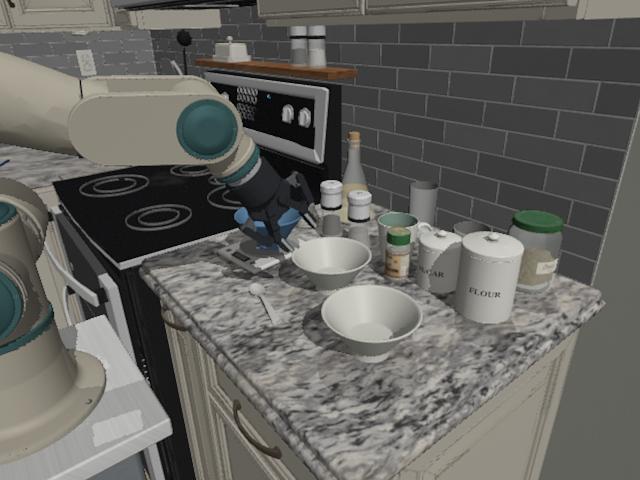

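The blue bowl stands on the scale, at about (268,225). Next I'll regrasp the white bowl at the pose where I released it.

```bash
python3 -m crank '[0,0.0075,-0.0107,0.006,-0.019,0,-0.2, 0,0,0,0,-0.018,0,-0.2, 0,0,0,0,0,0.02,-0.2, 0,0,0,0,0,0.018,-0.2, 0,0,0,0,0,0,-0.2]'
python3 - <<'E'
from h import *
togo(np.array([418.3,-35.3,124.6]))
E
```

```text
time_s: 15.7
tool_pos: [409.9, -30.3, 133.4]
orientation: [0.217, 0.695, 0.654, 0.205]
ft_force: [-0.6, 0.6, -0.2]
grip_width: 51.1
gripper_force: 0.0
pos [409.9 -30.3 133.4] tool-shift mm [-4.5  2.1 12.1] dist 13 az y -0.061 tilt 0.607 t 15.7 q [-0.21 -0.51  2.3   0.12  0.75 -0.21] F [-0.6  0.6 -0.2]
```

```bash
python3 -m crank '[0,-0.0045,0.0065,-0.0045,0.002,0.007,-0.2, 0,0,0,0,0,0.005,-0.2, 0,0,0,0,0,0,-0.2]'
python3 - <<'E'
from h import *
togo(np.array([418.3,-35.3,124.6]))
E
```

```text
time_s: 16.0
tool_pos: [418.6, -36.0, 126.6]
orientation: [0.22, 0.698, 0.65, 0.205]
ft_force: [-0.6, -0.3, -0.1]
grip_width: 51.4
gripper_force: 0.0
pos [418.6 -36.  126.6] tool-shift mm [ 0.7 -1.5  1.4] dist 2 az y -0.07 tilt 0.61 t 16.0 q [-0.22 -0.45  2.28  0.13  0.72 -0.22] F [-0.6 -0.3 -0.1]
```

```bash
python3 -m crank '[0,0,0,0,-0.0015,0.0012,-0.2, 0,0,0,0,0,0,0.5, 0,0,0,0,0,0,0.8, 0,0,0,0,0,0,1, 0,0,0,0,0,0,1, 0,0,0,0,0,0,1]' 50
python3 - <<'E'
from h import *
togo(np.array([418.3,-35.3,124.6]))
E
python3 -m crank '[0,0,0,0,0.0057,-0.0082,1, 0,0,0,0,0.0201,-0.0287,1, 0,0,0,0,0.0201,-0.0287,1, 0,0,0,0,0.0172,-0.0246,1, 0,0,0,0,0,0,1]'
python3 -m crank '[0,-0.0565,0.0807,-0.041,0,0,1, 0,-0.0565,0.0807,-0.041,0,0,1, 0,-0.0565,0.0807,-0.041,0,0,1, 0,-0.0565,0.0807,-0.041,0,0,1, 0,0,0,0,0,0,1, 0,0,0,0,0,0,1]'
python3 - <<'E'
from h import *
togo(np.array([355.2,-181.8,150.5]))
togo(np.array([355.2,-181.8,195]))
E
```

```text
time_s: 16.6
tool_pos: [418.3, -36.5, 125.2]
orientation: [0.22, 0.698, 0.65, 0.205]
ft_force: [-3.8, 0.8, 2.5]
grip_width: 1.5
gripper_force: 49.3
pos [418.3 -36.5 125.2] tool-shift mm [ 1.2 -0.4  0.5] dist 1 az y -0.071 tilt 0.612 t 16.6 q [-0.22 -0.45  2.28  0.13  0.71 -0.22] F [-3.8  0.8  2.5]
time_s: 17.1
tool_pos: [419.3, -36.8, 240.3]
orientation: [0.223, 0.697, 0.649, 0.207]
ft_force: [0.1, 0.0, -2.6]
grip_width: 1.4
gripper_force: 49.2
time_s: 17.7
tool_pos: [382.0, -195.9, 233.4]
orientation: [0.255, 0.812, 0.5, 0.157]
ft_force: [-0.7, 0.5, -2.2]
grip_width: 1.2
gripper_force: 49.2
pos [ 382.  -195.9  233.4] tool-shift mm [  0.4 -72.2  50.7] dist 88 az y -0.467 tilt 0.608 t 17.7 q [-0.6  -0.56  2.12  0.09  0.98 -0.16] F [-0.7  0.5 -2.2]
pos [ 382.  -195.9  233.4] tool-shift mm [  0.5 -46.8  14.2] dist 49 az y -0.467 tilt 0.608 t 17.7 q [-0.6  -0.56  2.12  0.09  0.98 -0.16] F [-0.7  0.5 -2.2]
```

```bash
python3 -m crank '[0,0,0,0,-0.0235,0.0071,1, 0,0.002,-0.0025,0,-0.0235,0.0071,1, 0,0,0,0,0,0,1, 0,0,0,0,0,0,1]'
python3 - <<'E'
from h import *
togo(np.array([355.2,-181.8,150.5]))
import cv2
a=imaging.snapshot("scene");b=imaging.snapshot("side")
for c in("scene","side"):
    m=imaging.camera_model(c);q=proj(m,circ(451.2,-229.9,76,77));print(c,q.min(0),q.max(0),[(x["bbox"],x["conf"]) for x in imaging.boxes_of(c,"bowl_bottom")])
cv2.imwrite("pics/g6.png",np.hstack([cv2.resize(a[210:390,240:440],(400,360)),cv2.resize(b[220:360,250:410],(400,360))]))
E
```

```text
time_s: 18.1
tool_pos: [356.1, -181.5, 196.7]
orientation: [0.256, 0.81, 0.503, 0.159]
ft_force: [-0.0, -0.7, -2.0]
grip_width: 1.0
gripper_force: 49.2
pos [ 356.1 -181.5  196.7] tool-shift mm [ -0.7 -27.1  37.4] dist 46 az y -0.461 tilt 0.611 t 18.1 q [-0.61 -0.66  2.25  0.11  0.94 -0.18] F [-0.  -0.7 -2. ]
scene [321.77363111 284.74498292] [424.64684735 343.1304143 ] [([322.1, 291.1, 99.6, 69.1], 0.98)]
side [282.01632586 281.47179518] [371.39291127 332.17515533] [([286.3, 289.1, 85.2, 61.8], 0.57), ([256.9, 187.3, 60.6, 49.7], 0.51)]
```

View pics/g6.png

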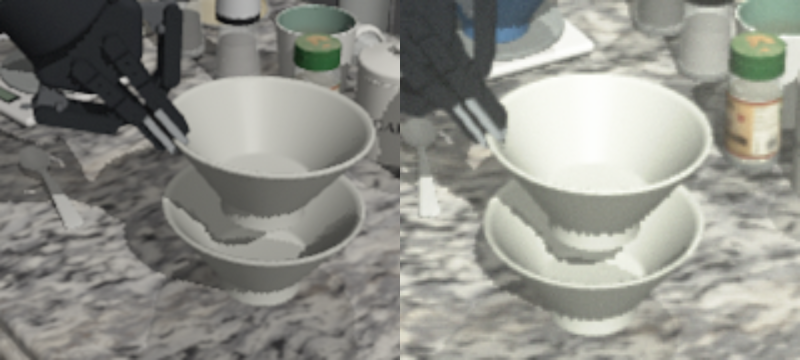

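The bowls are aligned, and the bottom bowl is where it started. I'll lower the white bowl now.

```bash
python3 -m crank '[0,0,0,-0.0007,-0.0075,0.0103,1, 0,0,0,0,-0.0075,0.0103,1, 0,0,0,0,-0.0075,0.0103,1, 0,0,0,0,0,0,1, 0,0,0,0,0,0,1]'; python3 -m crank '[0,0,0,0,-0.0017,0.0025,1, 0,0,0,0,0,0,1]';python3 -m crank '[0,0,0,0,-0.0008,0.0012,1, 0,0,0,0,0,0,1]'
```

```text
time_s: 18.8
tool_pos: [355.1, -182.5, 158.9]
orientation: [0.256, 0.811, 0.502, 0.159]
ft_force: [-0.4, 0.2, -2.7]
grip_width: 1.3
gripper_force: 49.2
time_s: 19.0
tool_pos: [354.9, -182.4, 155.5]
orientation: [0.256, 0.811, 0.502, 0.159]
ft_force: [-1.0, -0.1, -2.4]
grip_width: 1.4
gripper_force: 49.2
time_s: 19.2
tool_pos: [354.9, -182.4, 154.0]
orientation: [0.256, 0.811, 0.502, 0.159]
ft_force: [0.1, -0.7, -1.8]
grip_width: 1.3
gripper_force: 49.6
```

```bash
python3 -m crank '[0,0,0,0,-0.0006,0.0008,1, 0,0,0,0,0,0,1]'; python3 -m crank '[0,0,0,0,-0.0006,0.0008,1, 0,0,0,0,0,0,1]';python3 -m crank '[0,0,0,0,-0.0006,0.0008,1, 0,0,0,0,0,0,1]'
```

```text
time_s: 19.4
tool_pos: [354.9, -182.4, 153.0]
orientation: [0.256, 0.811, 0.502, 0.159]
ft_force: [-2.1, 0.9, 0.9]
grip_width: 1.3
gripper_force: 50.3
time_s: 19.6
tool_pos: [354.9, -182.5, 152.1]
orientation: [0.256, 0.811, 0.502, 0.159]
ft_force: [-1.9, 0.5, 1.6]
grip_width: 1.0
gripper_force: 50.9
time_s: 19.8
tool_pos: [355.0, -182.5, 151.3]
orientation: [0.256, 0.811, 0.502, 0.159]
ft_force: [-2.9, 0.6, 4.4]
grip_width: 1.3
gripper_force: 51.3
```

```bash
python3 -m crank '[0,0,0,0,0,0,0.9, 0,0,0,0,0,0,0.5, 0,0,0,0,0,0,-0.2, 0,0,0,0,0,0,-0.2, 0,0,0,0,0,0,-0.2, 0,0,0,0,0,-0.02,-0.2, 0,0,0,0,0,-0.02,-0.2]'; python3 -m crank '[0,0,0,0,0.0172,-0.0246,-0.2, 0,0,0,0,0.0172,-0.0246,-0.2, 0,0,0,0,0.0172,-0.0246,-0.2, 0,0,0,0,0,0,-0.2]'
python3 - <<'E'
from h import *
import cv2
a=imaging.snapshot("scene");b=imaging.snapshot("side")
cv2.imwrite("pics/g7.png",np.hstack([cv2.resize(a[200:380,230:430],(400,360)),cv2.resize(b[190:360,230:410],(381,360))]))
for c in("scene","side"):
    m=imaging.camera_model(c)
    for n,x,y,z in(("white",451.2,-229.9,102),("blue",515.6,165,100)):
        q=proj(m,circ(x,y,z,77));print(c,n,q.min(0).round(),q.max(0).round())
E
```

```text
time_s: 20.5
tool_pos: [333.7, -171.7, 183.1]
orientation: [0.255, 0.811, 0.502, 0.158]
ft_force: [0.4, 0.4, 0.7]
grip_width: 51.0
gripper_force: 0.0
time_s: 20.9
tool_pos: [334.8, -172.6, 278.5]
orientation: [0.259, 0.81, 0.502, 0.16]
ft_force: [-0.1, -0.2, -0.3]
grip_width: 51.2
gripper_force: 0.0
scene white [321. 271.] [426. 327.]
scene blue [232. 200.] [303. 227.]
side white [282. 269.] [372. 319.]
side blue [252. 187.] [319. 215.]
```

View pics/g7.png

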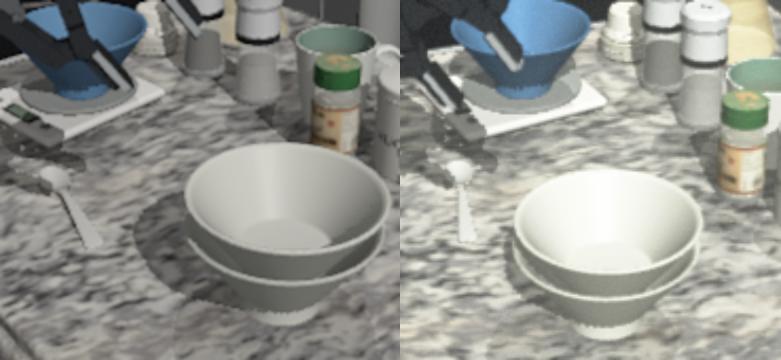

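The white bowl is nested level in the bottom one, with both rims parallel. The blue bowl stands centred on the pan, and the arm is clear of everything.

```bash
python3 -c "
from cell import manip
print(manip.job_done())"
```

```text
the job is handed in; nothing more can be done
None
```

The job is handed in (no verdict came back): in the last pictures the blue bowl stands in the middle of the scale, the white bowl sits level in the bottom one, which looks unmoved, and nothing else looks disturbed.

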